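# Screw the inspection lens into its sprung mount

### The job

Pick up the inspection lens and screw it into the threaded collar of the camera mount: set it upright on the thread, turn it gently backward (counterclockwise seen from above) until you feel it drop a step into the thread, then forward (clockwise) until its flange sits flush on the collar's rim, and let go. Do not turn it forward before it has dropped, do not force the thread or push the sprung collar hard, and leave the other things on the cabinet alone.

Things in the scene. Friction and masses are not known exactly. Their poses are not given: they have to be found in the camera images.
- lens: loose dark steel lens, about 0.25 kg, 69 mm tall, standing upright; origin at the centre of its underside, z up along its axis. From below: spigot 34 mm in diameter, 18 mm long, with tapered nose; flange 58 mm in diameter, 5 mm thick (18 to 23 mm above the origin); finely ribbed round grip barrel 46 mm in diameter (23 to 69 mm above the origin). Any grasp round the barrel will do
- lens_flange (a point): centre of the flange's underside, on the lens axis, 18 mm above the lens's origin; axes as the lens. Below it four equal short thread lugs stand out from the spigot, 90 degrees apart, to 43.5 mm across; their lower side is 13.7 mm below the flange's underside
- mount: fixed grey camera mount: a housing 110 x 110 x 40 mm with a round boss (72 mm across, up to 56 mm high), from which the aluminium collar rises; origin at the centre of its underside, z up
- mount_mouth (a point): centre of the collar's rim, on the collar's vertical axis, 75 mm above the cabinet top when the collar is up; it sinks with the collar; z up. The collar is a tube 59 mm outside, 47 mm inside, with a four-start right-hand thread inside (clear bore 37 mm), which stands at a different, unmarked angle each time
- thread_lands (a point): point on the collar's axis 3.5 mm below the rim, level with the four flat lands. A lens set in anyhow mostly stands on them (flange 10 mm above the rim), or on stops 2 mm higher at the lands' forward (clockwise) ends. Turning forward on a land jams against its stop. Turning backward, at most 90 degrees, brings the lugs to open entries (about 15 degrees of free turn)
- thread_entry (a point): point on the collar's axis 10.5 mm below the rim, level with the entries' floor. Dropped in, the flange is 3 mm above the rim and further backward turning is blocked. From there 45 to 65 degrees forward brings the flange onto the rim with only light friction (under 0.1 N m); about 10 degrees later comes the stop. The thread sits in a rubber bush: stops yield at 0.8 N m per rad; 0.15 N m is ample
- mount_collar (a joint): how far the sprung collar is pressed down, m, 0 (up) to 0.008; it begins to sink at about 4.5 N of added push (the lens's weight counts) and takes 1 N more per mm; at 0.008 it is hard against its bottom
- mount_bush (a joint): how far the thread is twisted in its rubber bush, rad, 0 at rest, -0.5 to 0.5: positive when the lens is dragging it backward (counterclockwise from above), negative when dragging it forward; 0.8 N m per rad

How it is judged:
By the outcome, as a careful person would: the job done as asked, in the order asked, and still so for the second after the job is handed in, with the robot touching nothing.
It also fails if it takes over 72 s, if anything falls off the work surface, if the arm or the gripper's body presses on something with over 40 N, if the wrist force passes 120 N, or if a joint passes its speed limit or range.

### The arm

A 6-joint arm with a two-finger parallel gripper is mounted at the origin on a cart in front of the work surface, level with it; the furniture and walls round the work are solid. World frame = base frame: x ahead of the robot, y to its left, z up, the work surface at z = 0. Lengths are in m, angles in rad, forces in N, time in s.
With the tool pointing down it reaches from about 0.35 to 0.95 m from the base axis. Payload 17.4 kg.
Tool frame: the origin (TCP) lies on the centre line of the jaws, within the pads' length; the fingertips stand 25 mm ahead of it and the grasp point (between the pads) lies 6 mm ahead of it; z points along the fingers, y is the line along which they close (so a half turn about z gives the same grasp; the last joint's range is limited). The gripper opens to 93 mm and grips with 3 to 60 N. Pads are 15 mm wide; open, the fingers measure 128 mm over their backs; the gripper's body (75 mm by 188 mm) begins 65 mm behind the grasp point.
Start: joints at [1.072, 0.116, 1.442, -0, 1.584, -0.038], TCP at [0.3, 0.605, 0.213] pointing down, gripper open.
Joint ranges: [-2.83, 2.83], [-0.83, 2.19], [0.07, 2.5], [-1.14, 4.28], [0.01, 3], [-2.97, 2.97]. Speed limits (rad/s): [1.89, 1.89, 2.22, 3.14, 3.14, 3.14].

### API

Orientations are given as [roll, pitch, yaw] about the fixed x, y, z axes, in that order (R = Rz(yaw) Ry(pitch) Rx(roll)).
In Python, from plant import ctrl gives the robot as it stands. The module is installed in compiled form; this text tells all that it offers.
- The arm moves only by the tool servo_tool, never from a script. Its arguments are lists of equal length, an entry for each row: "translation": the shift along the tool's x, y, z in cm, a list of three; "rot": the turn, a rotation vector about the tool's x, y, z in rad, a list of three. A call has 1 to 20 rows; each row is the pose to reach, as a shift and turn from the pose commanded when the call began, along the tool's axes at that moment; what a row does not reach only later rows make up. A row lasts 1/10 s, in which the tool goes at most 50 mm and 8.59 degrees, less where a joint would pass 70% of its speed; a pose out of reach is approached as far as the arm can. A call with a gripper value outside its range is refused whole. "jaw" is the opening, from 0 (shut) to 1 (fully open), set as the call begins (left out, the last holds). The fingers move at their own pace and stop on an object; "squeeze" is the grip in N (left out, the last holds). Time passes only in rows, so rows that repeat a pose let the fingers close. It gives the time, the measured TCP pose, the force, the opening and the grip force at its end, in the units of the state.
- ctrl.state(): the state, without advancing time (a new reading comes with each control period).
- ctrl.get_image(name): name is "scene" or "top"; returns (picture, depth): 384x512x3 uint8, red, green, blue; 384x512 float32, m along the optical axis (not along the pixel's ray), 0 where there is no reading.
- ctrl.camera_info(name): a dict with "fx", "fy", "cx", "cy" (pixels), "T" (4x4, takes a point from camera to world coordinates). Camera axes: x right, y down, z forward; pixel columns grow to the right and rows downward; lengths in m; the calibration is good to about 2 mm. A picture is of the moment at which its call begins. camera_info takes no time and is no camera call.
- ctrl.close_job(): hands the job in; it is judged then, once.
Trained networks look in the newest picture that a camera, given by its name, has taken for a name from the list of things; names that differ only in an ending like _2 or _b are one class to them, and where a whole thing is asked for, a point or a joint stands for the part that bears it (a point fixed in the world has none). Each returns a list of dicts, best first, with "conf" (0 to 1); they miss things now and then, are a little off and sometimes report something else, mostly with a low value. They report only what shows in the picture. A call takes as long as a camera call.
- ctrl.spot_in(camera, thing): "rect" ([left, top, width, height] in pixels, round what is visible of it).
- ctrl.outline_of(camera, thing): "region" (384x512 bool, what is visible of it) and "rect" ([left, top, width, height] in pixels, round what is visible of it).
- ctrl.landmark_of(camera, thing): "location" ([row, column] in pixels: a listed point, or the origin of a listed thing).
The state is a dict: "t": time; "joints": joint angles; "qvel": joint speeds; "joint_efforts": joint torques, N m; "tcp_pos": TCP position; "tcp_rot": TCP orientation; "ft_force": force on the tool from outside, world axes, zero at the start; "moment": the same for the moment, N m; "grip_width": opening from 0.0 (shut) to 1.0 (fully open); "finger_force": force on a finger pad.
Only numpy, scipy, OpenCV 4.12 (cv2) and the standard library are available. Lean on these libraries where they do the work, as an engineer would, in place of code of your own. Each camera call takes 0.05 s, during which the arm holds its last target. There are 200 camera calls.

## Working session

There is one attempt and no reset: what is moved stays moved. The work goes in short steps, Python scripts to look and compute and a tool call to move; the robot and the scene stay as the last step left them, time stands still between calls to the robot, and variables do not carry over. Pictures are saved under pics/ and viewed, at most 10 in all, crops included, and the job is handed in when it is done.

Besides the shell and the picture viewer there is one more tool, called after ">>>" as name(argument=value, ...) on one line, values as JSON. servo_tool: Moves the arm, as the interface text tells. Its arguments: {"type":"object","properties":{"translation":{"type":"array","items":{"type":"array","items":{"type":"number"}}},"rot":{"type":"array","items":{"type":"array","items":{"type":"number"}}},"jaw":{"type":"number"},"squeeze":{"type":"number"}},"required":["translation","rot"]}

```bash
mkdir -p pics; cat > h.py <<'E'
import numpy as np, cv2
from plant import ctrl
from scipy.spatial.transform import Rotation as R
def px2w(cam,r,c,d):
    i=ctrl.camera_info(cam); p=np.array([(c-i['cx'])/i['fx']*d,(r-i['cy'])/i['fy']*d,d,1]); return (i['T']@p)[:3]
def cloud(cam,depth,mask):
    i=ctrl.camera_info(cam); r,c=np.nonzero(mask&(depth>0)); d=depth[r,c]
    p=np.stack([(c-i['cx'])/i['fx']*d,(r-i['cy'])/i['fy']*d,d,np.ones_like(d)]); return (i['T']@p)[:3].T
def st():
    s=ctrl.state()
    for k in ('t','joints','tcp_pos','tcp_rot','ft_force','moment','grip_width','finger_force'): print(k,np.round(s[k],4))
    return s
E
python3 - <<'E'
from h import *
s=st(); print(R.from_euler('xyz',s['tcp_rot']).as_matrix().round(3))
ims=[]
for cam in('scene','top'):
    im,d=ctrl.get_image(cam); ims.append(im)
    print(cam,ctrl.camera_info(cam)['T'].round(3).tolist(),ctrl.camera_info(cam)['fx'])
    for th in('lens','mount'):
        for o in ctrl.outline_of(cam,th)[:2]:
            p=cloud(cam,d,o['region']); print(th,o['conf'],o['rect'],len(p))
            if len(p):
                zt=np.percentile(p[:,2],98); q=p[p[:,2]>zt-.006]; print('  ztop',zt,'top mid',(q.min(0)+q.max(0))/2,'median',np.median(q,0),'ext',np.ptp(q,axis=0))
    for th in('lens','lens_flange','mount_mouth'):
        print(th,[(o['conf'],o['location'],px2w(cam,*o['location'],d[int(o['location'][0]),int(o['location'][1])]).round(4)) for o in ctrl.landmark_of(cam,th)[:2]])
    cv2.imwrite(f'pics/{cam}1.png',im[:,:,::-1])
E
```

```text
t 0.0
joints [ 1.0722  0.1165  1.4422  0.      1.584  -0.0378]
tcp_pos [0.3001 0.6044 0.2118]
tcp_rot [-3.1405e+00 -1.0000e-04  2.6808e+00]
ft_force [0.2887 0.0661 0.3447]
moment [-0.0013  0.053  -0.0301]
grip_width 0.9991
finger_force 0.0
[[-0.896  0.445 -0.001]
 [ 0.445  0.896 -0.001]
 [ 0.    -0.001 -1.   ]]
scene [[-0.632, -0.369, 0.682, -0.08], [-0.775, 0.289, -0.562, 0.424], [0.01, -0.883, -0.469, 0.459], [0.0, 0.0, 0.0, 1.0]] 465.8106649980458
lens 0.91 [274.6, 163.4, 35.2, 39.1] 913
  ztop 0.06990301286106618 top mid [ 0.51248459 -0.15010433  0.06758143] median [ 0.50984852 -0.14577053  0.06877732] ext [0.04461277 0.04508198 0.00728584]
mount 0.65 [172.8, 182.8, 67.1, 62.0] 3264
  ztop 0.07477666794688907 top mid [0.54130654 0.04505366 0.07238737] median [0.54158362 0.04554491 0.07312901] ext [0.05789477 0.05794058 0.00720574]
lens [(0.56, [198.2, 293.7], array([ 0.505 , -0.1385,  0.0092]))]
lens_flange [(0.96, [188.5, 293.4], array([ 0.501 , -0.1326,  0.0347]))]
mount_mouth [(0.92, [190.2, 201.9], array([0.5602, 0.0381, 0.0623]))]
top [[-0.0, -0.988, 0.152, 0.386], [-1.0, -0.001, -0.01, -0.031], [0.01, -0.152, -0.988, 0.925], [0.0, 0.0, 0.0, 1.0]] 496.4973357239059
lens 0.85 [303.2, 184.2, 31.4, 27.5] 784
  ztop 0.07156812928789764 top mid [ 0.51043611 -0.15035102  0.06917069] median [ 0.50946449 -0.15045616  0.06903012] ext [0.04476951 0.04257602 0.00717222]
mount 0.79 [172.1, 146.1, 78.0, 73.8] 3701
  ztop 0.07539346799134616 top mid [0.53843896 0.04237136 0.07413404] median [0.53880989 0.04264459 0.07368825] ext [0.05725314 0.05735263 0.00945353]
lens [(0.89, [200.7, 316.6], array([ 0.4978, -0.1424,  0.0677])), (0.55, [178.6, 210.2], array([0.5405, 0.0453, 0.0457]))]
lens_flange [(0.66, [196.1, 317.4], array([ 0.5055, -0.1436,  0.0703])), (0.38, [198.5, 314.7], array([ 0.5012, -0.1387,  0.0709]))]
mount_mouth [(0.62, [177.5, 209.3], array([0.5425, 0.047 , 0.0455]))]
```

View pics/scene1.png

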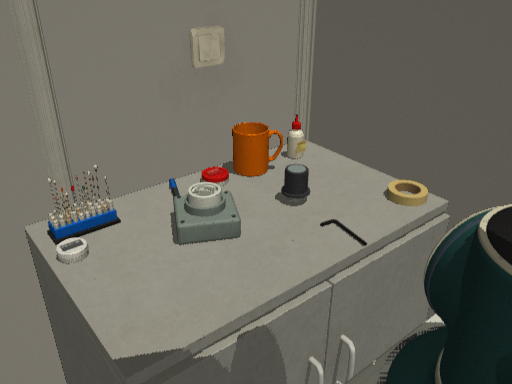

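View pics/top1.png

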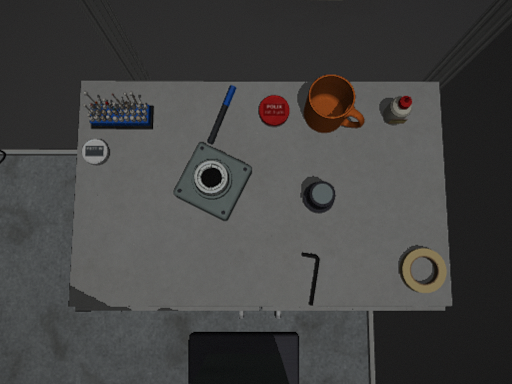

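The scene image shows the lens at about (295,182) and the mount's collar at (207,195). In the top image they are at (320,195) and (212,178). The detections match both pictures. Next I move above the lens.

>>> servo_tool(translation=[[-52.5,-58.3,4],[-52.5,-58.3,4],[-52.5,-58.3,4],[-52.5,-58.3,4],[-52.5,-58.3,4],[-52.5,-58.3,4],[-52.5,-58.3,4],[-52.5,-58.3,4],[-52.5,-58.3,4],[-52.5,-58.3,4],[-52.5,-58.3,4],[-52.5,-58.3,4],[-52.5,-58.3,4],[-52.5,-58.3,4],[-52.5,-58.3,4],[-52.5,-58.3,4],[-52.5,-58.3,4],[-52.5,-58.3,4],[-52.5,-58.3,4],[-52.5,-58.3,4]], rot=[[0,0,0.085],[0,0,0.17],[0,0,0.255],[0,0,0.34],[0,0,0.425],[0,0,0.51],[0,0,0.595],[0,0,0.68],[0,0,0.765],[0,0,0.85],[0,0,0.935],[0,0,1.02],[0,0,1.105],[0,0,1.19],[0,0,1.275],[0,0,1.357],[0,0,1.357],[0,0,1.357],[0,0,1.357],[0,0,1.357]], jaw=1.0, squeeze=20)

```text
t: 2.6
tcp_pos: [0.5111, -0.15, 0.1729]
tcp_rot: [3.141, -0.0, 1.326]
ft_force: [-0.4, -0.8, -0.9]
grip_width: 1.001
finger_force: 0.0
```

>>> servo_tool(translation=[[0,0,3],[0,0,6],[0,0,8.5],[0,0,10.5],[0,0,11.5],[0,0,12],[0,0,12],[0,0,12]], rot=[[0,0,0],[0,0,0],[0,0,0],[0,0,0],[0,0,0],[0,0,0],[0,0,0],[0,0,0]])

```text
t: 3.4
tcp_pos: [0.5117, -0.1511, 0.0536]
tcp_rot: [3.14, 0.0, 1.324]
ft_force: [0.3, -0.2, -0.5]
grip_width: 1.0
finger_force: 0.0
```

>>> servo_tool(translation=[[0,0,0],[0,0,0],[0,0,0],[0,0,0],[0,0,0],[0,0,0],[0,0,0],[0,0,0],[0,0,0],[0,0,0]], rot=[[0,0,0],[0,0,0],[0,0,0],[0,0,0],[0,0,0],[0,0,0],[0,0,0],[0,0,0],[0,0,0],[0,0,0]], jaw=0.0, squeeze=25)

```text
t: 4.4
tcp_pos: [0.5112, -0.151, 0.0526]
tcp_rot: [3.141, 0.0, 1.324]
ft_force: [1.8, 0.3, -0.2]
grip_width: 0.484
finger_force: 25.0
```

>>> servo_tool(translation=[[0,0,-1],[0,0,-3],[0,0,-6],[0,0,-9],[3,-0.3,-10.5],[7,-0.7,-10.5],[11,-1.1,-10.5],[15,-1.5,-10.5],[18,-1.8,-10.5],[19.6,-1.9,-10.5],[19.6,-1.9,-10.5],[19.6,-1.9,-10.5],[19.6,-1.9,-10.5]], rot=[[0,0,0],[0,0,0],[0,0,0],[0,0,0],[0,0,0],[0,0,0],[0,0,0],[0,0,0],[0,0,0],[0,0,0],[0,0,0],[0,0,0],[0,0,0]])

```text
t: 5.7
tcp_pos: [0.5406, 0.0426, 0.1576]
tcp_rot: [3.142, 0.0, 1.323]
ft_force: [0.5, -0.3, -2.5]
grip_width: 0.49
finger_force: 25.0
```

```bash
python3 - <<'E'
from h import *
s=st()
for cam in('scene','top'):
    im,d=ctrl.get_image(cam)
    i=ctrl.camera_info(cam)
    for th in('lens','mount_collar'):
        for o in ctrl.outline_of(cam,th)[:1]:
            p=cloud(cam,d,o['region']); print(cam,th,o['conf'],o['rect'],len(p))
            np.save(f'{cam}_{th}.npy',p)
            for z0 in np.arange(.06,.19,.006):
                q=p[abs(p[:,2]-z0)<.003]
                if len(q)>8: print('  z',round(z0,3),len(q),q.min(0).round(4),q.max(0).round(4))
    for th in('lens','lens_flange','mount_mouth'): print(th,[(o['conf'],o['location']) for o in ctrl.landmark_of(cam,th)[:2]])
    cv2.imwrite(f'pics/{cam}2.png',cv2.resize(im[100:260,130:330,::-1],None,fx=3,fy=3))
E
```

```text
t 5.7
joints [ 3.1700e-02 -1.5550e-01  1.7980e+00 -3.0000e-04  1.4991e+00  2.7980e-01]
tcp_pos [0.5406 0.0426 0.1576]
tcp_rot [3.1416e+00 3.0000e-04 1.3228e+00]
ft_force [ 0.4724 -0.315  -2.4576]
moment [-0.0828  0.093   0.0147]
grip_width 0.4899
finger_force 24.9738
scene lens 0.61 [186.5, 134.4, 34.4, 41.1] 985
  z 0.108 43 [0.522  0.0324 0.1052] [0.5517 0.0624 0.111 ]
  z 0.114 61 [0.5241 0.0317 0.1112] [0.5513 0.0635 0.1165]
  z 0.126 189 [0.5125 0.0148 0.123 ] [0.5671 0.0722 0.1289]
  z 0.132 82 [0.5188 0.0274 0.129 ] [0.5594 0.0711 0.135 ]
  z 0.138 89 [0.518  0.0285 0.135 ] [0.5557 0.0678 0.141 ]
  z 0.144 92 [0.5181 0.028  0.141 ] [0.5507 0.0669 0.1469]
  z 0.15 91 [0.5167 0.0277 0.147 ] [0.5493 0.0669 0.1529]
  z 0.156 94 [0.5171 0.0256 0.1531] [0.55   0.0667 0.1588]
  z 0.162 65 [0.5171 0.0254 0.159 ] [0.5469 0.0673 0.165 ]
  z 0.168 54 [0.5097 0.0244 0.165 ] [0.5533 0.0681 0.171 ]
  z 0.174 113 [0.5226 0.0291 0.171 ] [0.5612 0.0671 0.1763]
scene mount_collar 0.71 [185.3, 183.2, 34.8, 25.1] 744
  z 0.06 148 [0.5117 0.0207 0.0571] [0.567  0.0739 0.0629]
  z 0.066 165 [0.5126 0.0187 0.0631] [0.567  0.0736 0.069 ]
  z 0.072 282 [0.5113 0.0162 0.0691] [0.5706 0.0736 0.075 ]
  z 0.078 54 [0.5143 0.0167 0.075 ] [0.5685 0.072  0.0767]
lens [(0.56, [173.5, 204.6])]
lens_flange [(0.59, [163.6, 200.8])]
mount_mouth [(0.97, [187.4, 203.2])]
top lens 0.44 [215.0, 162.9, 10.5, 21.3] 121
  z 0.126 53 [0.5191 0.0158 0.1232] [0.5536 0.0239 0.129 ]
  z 0.132 24 [0.5219 0.0157 0.129 ] [0.5551 0.0224 0.1322]
  z 0.174 12 [0.5268 0.0208 0.1715] [0.539  0.0238 0.1755]
top mount_collar 0.43 [215.0, 181.6, 7.6, 13.0] 59
  z 0.066 10 [0.5129 0.0193 0.0632] [0.5314 0.0312 0.0679]
  z 0.072 29 [0.5138 0.0187 0.0706] [0.5296 0.0308 0.075 ]
  z 0.078 13 [0.5152 0.0186 0.0751] [0.5275 0.0306 0.078 ]
lens [(0.68, [176.3, 207.7])]
lens_flange []
mount_mouth [(0.61, [175.2, 209.9])]
```

```bash
python3 - <<'E'
import numpy as np
from scipy.optimize import least_squares
def fit(p,r,c0):
    f=lambda c:np.hypot(p[:,0]-c[0],p[:,1]-c[1])-r
    s=least_squares(f,c0,loss='soft_l1',f_scale=.0007); return s.x.round(4),np.median(abs(f(s.x))).round(5),len(p)
L=np.load('scene_lens.npy');C=np.load('scene_mount_collar.npy')
z=lambda p,a,b:p[(p[:,2]>a)&(p[:,2]<b)]
for a,b in((.135,.145),(.145,.155),(.155,.165)): print('barrel',fit(z(L,a,b),.023,[.54,.043]))
print('spigot',fit(z(L,.104,.108),.017,[.54,.043]),fit(z(L,.107,.117),.017,[.54,.043]))
for a,b in((.057,.062),(.062,.067),(.067,.072)): print('collar',fit(z(C,a,b),.0295,[.54,.043]))
r=z(C,.0725,.08); print('rim ext',r.min(0),r.max(0),(r.min(0)+r.max(0))/2)
t=z(L,.1715,.18); print('top ext',t.min(0),t.max(0),np.median(t[:,2]))
E
```

```text
barrel (array([0.5424, 0.043 ]), np.float64(0.00058), 149)
barrel (array([0.5423, 0.0431]), np.float64(0.00061), 148)
barrel (array([0.5421, 0.0431]), np.float64(0.00059), 134)
spigot (array([0.5443, 0.0419]), np.float64(0.0006), 16) (array([0.5428, 0.0424]), np.float64(0.00071), 91)
collar (array([0.5424, 0.044 ]), np.float64(0.00139), 118)
collar (array([0.5422, 0.0445]), np.float64(0.0021), 141)
collar (array([0.542 , 0.0451]), np.float64(0.00353), 176)
rim ext [0.51129417 0.01616954 0.07259421] [0.57060069 0.07359288 0.07671873] [0.54094743 0.04488121 0.07465647]
top ext [0.52374811 0.02909835 0.17173511] [0.56120476 0.06709661 0.17632163] 0.1740725327937391
```

View pics/scene2.png

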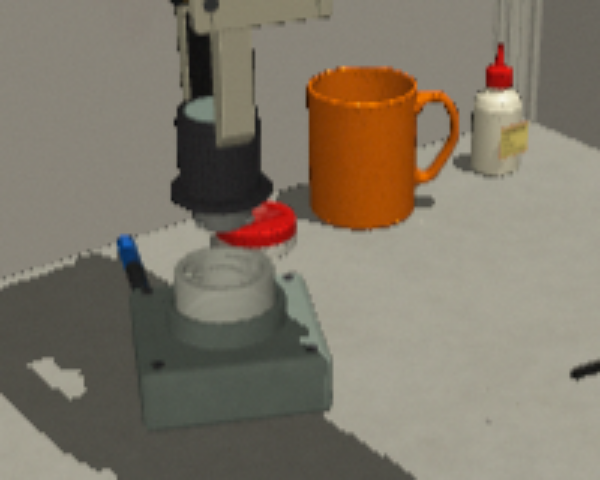

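The lens hangs upright over the collar (lens about (215,160) and rim about (225,270) in the crop). The lateral offset is only about 1 mm.

>>> servo_tool(translation=[[0.08,-0.09,0.5],[0.08,-0.09,1.2],[0.08,-0.09,1.9],[0.08,-0.09,2.4],[0.08,-0.09,2.7],[0.08,-0.09,2.7],[0.08,-0.09,2.7],[0.08,-0.09,2.7]], rot=[[0,0,0],[0,0,0],[0,0,0],[0,0,0],[0,0,0],[0,0,0],[0,0,0],[0,0,0]])

```text
t: 7.1
tcp_pos: [0.5401, 0.0447, 0.1309]
tcp_rot: [3.141, -0.0, 1.324]
ft_force: [-0.3, 0.0, -2.1]
grip_width: 0.486
finger_force: 25.0
```

>>> servo_tool(translation=[[0,0,0.1],[0,0,0.2],[0,0,0.3],[0,0,0.4],[0,0,0.5],[0,0,0.6],[0,0,0.6],[0,0,0.6]], rot=[[0,0,0],[0,0,0],[0,0,0],[0,0,0],[0,0,0],[0,0,0],[0,0,0],[0,0,0]])

```text
t: 7.9
tcp_pos: [0.54, 0.0447, 0.1246]
tcp_rot: [-3.142, -0.0, 1.324]
ft_force: [-0.2, -0.5, -3.0]
grip_width: 0.489
finger_force: 25.0
```

>>> servo_tool(translation=[[0,0,0.05],[0,0,0.1],[0,0,0.15],[0,0,0.2],[0,0,0.2],[0,0,0.2]], rot=[[0,0,0],[0,0,0],[0,0,0],[0,0,0],[0,0,0],[0,0,0]])

```text
t: 8.5
tcp_pos: [0.54, 0.0446, 0.1225]
tcp_rot: [-3.142, 0.0, 1.324]
ft_force: [-0.1, 0.1, -2.9]
grip_width: 0.485
finger_force: 25.0
```

>>> servo_tool(translation=[[0,0,0.05],[0,0,0.1],[0,0,0.1],[0,0,0.1]], rot=[[0,0,0],[0,0,0],[0,0,0],[0,0,0]])

```text
t: 8.9
tcp_pos: [0.54, 0.0447, 0.1215]
tcp_rot: [-3.142, -0.0, 1.324]
ft_force: [-0.6, -0.5, -2.4]
grip_width: 0.488
finger_force: 25.0
```

>>> servo_tool(translation=[[0,0,0.05],[0,0,0.1],[0,0,0.1],[0,0,0.1]], rot=[[0,0,0],[0,0,0],[0,0,0],[0,0,0]])

```text
t: 9.3
tcp_pos: [0.54, 0.0447, 0.1205]
tcp_rot: [-3.142, 0.0, 1.324]
ft_force: [-0.7, -0.4, -2.7]
grip_width: 0.491
finger_force: 25.0
```

>>> servo_tool(translation=[[0,0,0.05],[0,0,0.1],[0,0,0.1],[0,0,0.1]], rot=[[0,0,0],[0,0,0],[0,0,0],[0,0,0]])

```text
t: 9.7
tcp_pos: [0.5401, 0.0447, 0.1198]
tcp_rot: [3.141, -0.0, 1.324]
ft_force: [0.0, -0.9, 0.8]
grip_width: 0.488
finger_force: 25.0
```

Contact is felt at land height with about 3.4 N of push. Now I turn backward in small steps.

>>> servo_tool(translation=[[0,0,0],[0,0,0],[0,0,0]], rot=[[0,0,-0.05],[0,0,-0.1],[0,0,-0.1]])

```text
t: 10.0
tcp_pos: [0.5401, 0.0447, 0.1197]
tcp_rot: [3.141, -0.0, 1.425]
ft_force: [0.6, 0.5, 0.5]
grip_width: 0.483
finger_force: 25.0
```

>>> servo_tool(translation=[[0,0,0],[0,0,0],[0,0,0]], rot=[[0,0,-0.05],[0,0,-0.1],[0,0,-0.1]])

```text
t: 10.3
tcp_pos: [0.5402, 0.0447, 0.1198]
tcp_rot: [3.141, -0.0, 1.523]
ft_force: [1.9, 0.6, 1.9]
grip_width: 0.483
finger_force: 25.0
```

```bash
python3 -c "
from h import *
st()"
```

```text
t 10.3
joints [ 3.5500e-02 -1.3590e-01  1.8428e+00  1.0000e-04  1.4340e+00  8.3000e-02]
tcp_pos [0.5402 0.0447 0.1198]
tcp_rot [ 3.1409e+00 -1.0000e-04  1.5233e+00]
ft_force [1.9253 0.5669 1.9006]
moment [ 0.0801 -0.1423 -0.0631]
grip_width 0.4828
finger_force 24.9924
```

>>> servo_tool(translation=[[0,0.04,-0.01],[0,0.04,-0.02],[0,0.04,-0.02]], rot=[[0,0,-0.05],[0,0,-0.1],[0,0,-0.1]])

```text
t: 10.6
tcp_pos: [0.5405, 0.0446, 0.1198]
tcp_rot: [3.141, -0.0, 1.622]
ft_force: [0.9, 0.8, 1.2]
grip_width: 0.485
finger_force: 25.0
```

>>> servo_tool(translation=[[0,0,0],[0,0,0],[0,0,0]], rot=[[0,0,-0.05],[0,0,-0.1],[0,0,-0.1]])

```text
t: 10.9
tcp_pos: [0.5405, 0.0446, 0.1198]
tcp_rot: [3.141, 0.0, 1.722]
ft_force: [0.3, 0.0, 0.8]
grip_width: 0.486
finger_force: 25.0
```

```bash
python3 -c "
from h import *
st()"
```

```text
t 10.9
joints [ 0.0354 -0.135   1.842   0.      1.4343 -0.1157]
tcp_pos [0.5405 0.0446 0.1198]
tcp_rot [3.1414 0.     1.7219]
ft_force [0.2631 0.0371 0.7732]
moment [ 0.0274 -0.1666 -0.0017]
grip_width 0.4858
finger_force 24.993
```

Contact is still on the land with light forces, so I keep turning.

>>> servo_tool(translation=[[0,0,0],[0,0,0],[0,0,0]], rot=[[0,0,-0.05],[0,0,-0.1],[0,0,-0.1]])

```text
t: 11.2
tcp_pos: [0.5405, 0.0446, 0.1198]
tcp_rot: [3.141, 0.0, 1.822]
ft_force: [0.7, -0.2, -0.0]
grip_width: 0.486
finger_force: 25.0
```

>>> servo_tool(translation=[[0,0,0],[0,0,0],[0,0,0]], rot=[[0,0,-0.05],[0,0,-0.1],[0,0,-0.1]])

```text
t: 11.5
tcp_pos: [0.5404, 0.0446, 0.1198]
tcp_rot: [3.141, 0.0, 1.921]
ft_force: [0.8, 0.4, -1.0]
grip_width: 0.488
finger_force: 25.0
```

```bash
python3 -c "
from h import *
st()"
```

```text
t 11.5
joints [ 0.0354 -0.135   1.842  -0.      1.4345 -0.3152]
tcp_pos [0.5404 0.0446 0.1198]
tcp_rot [3.1415 0.     1.9213]
ft_force [ 0.8157  0.4321 -0.9842]
moment [ 0.0113 -0.2102 -0.0461]
grip_width 0.4881
finger_force 24.9959
```

>>> servo_tool(translation=[[0,0,0.03],[0,0,0.03]], rot=[[0,0,0],[0,0,0]])

```text
t: 11.7
tcp_pos: [0.5405, 0.0446, 0.1196]
tcp_rot: [3.141, 0.0, 1.921]
ft_force: [1.4, -0.5, 2.4]
grip_width: 0.488
finger_force: 25.0
```

>>> servo_tool(translation=[[0,0,0],[0,0,0],[0,0,0]], rot=[[0,0,-0.05],[0,0,-0.1],[0,0,-0.1]])

```text
t: 12.0
tcp_pos: [0.5406, 0.0446, 0.1196]
tcp_rot: [3.141, 0.0, 2.023]
ft_force: [2.4, 0.9, 2.6]
grip_width: 0.489
finger_force: 25.0
```

>>> servo_tool(translation=[[-0.02,0.045,-0.015],[-0.02,0.045,-0.015],[-0.02,0.045,-0.015]], rot=[[0,0,-0.05],[0,0,-0.1],[0,0,-0.1]])

```text
t: 12.3
tcp_pos: [0.5409, 0.0447, 0.1196]
tcp_rot: [3.141, 0.0, 2.122]
ft_force: [2.4, -0.9, 0.9]
grip_width: 0.487
finger_force: 25.0
```

>>> servo_tool(translation=[[0,0,0],[0,0,0],[0,0,0]], rot=[[0,0,-0.05],[0,0,-0.1],[0,0,-0.1]])

```text
t: 12.6
tcp_pos: [0.5405, 0.0446, 0.1191]
tcp_rot: [-3.141, -0.001, 2.222]
ft_force: [0.5, -0.8, -2.4]
grip_width: 0.487
finger_force: 25.0
```

```bash
python3 -c "
from h import *
st()"
```

```text
t 12.6
joints [ 3.5400e-02 -1.3360e-01  1.8418e+00 -1.0000e-04  1.4345e+00 -6.1570e-01]
tcp_pos [0.5405 0.0446 0.1191]
tcp_rot [-3.1406e+00 -5.0000e-04  2.2219e+00]
ft_force [ 0.4825 -0.7662 -2.4367]
moment [-0.0974  0.0322 -0.0218]
grip_width 0.4868
finger_force 24.9769
```

Contact was lost abruptly, which means the lugs are at the entries. I lower gently.

>>> servo_tool(translation=[[0,0,0.05],[0,0,0.1],[0,0,0.15],[0,0,0.2],[0,0,0.2]], rot=[[0,0,-0.02],[0,0,-0.04],[0,0,-0.04],[0,0,-0.04],[0,0,-0.04]])

```text
t: 13.1
tcp_pos: [0.5408, 0.0446, 0.1175]
tcp_rot: [-3.141, -0.0, 2.263]
ft_force: [0.8, -0.2, -2.4]
grip_width: 0.488
finger_force: 25.0
```

```bash
python3 -c "
from h import *
st()"
```

```text
t 13.1
joints [ 0.0353 -0.1325  1.8435  0.      1.4307 -0.6571]
tcp_pos [0.5408 0.0446 0.1175]
tcp_rot [-3.1414e+00 -1.0000e-04  2.2632e+00]
ft_force [ 0.8419 -0.1696 -2.3606]
moment [-0.1408  0.0233  0.0272]
grip_width 0.4883
finger_force 24.9715
```

Dropping freely. The entry floor is expected at TCP z of about 0.1126.

>>> servo_tool(translation=[[0,0,0.1],[0,0,0.2],[0,0,0.3],[0,0,0.4],[0,0,0.4]], rot=[[0,0,0],[0,0,0],[0,0,0],[0,0,0],[0,0,0]])

```text
t: 13.6
tcp_pos: [0.5408, 0.0447, 0.1134]
tcp_rot: [-3.141, -0.0, 2.264]
ft_force: [-0.2, -1.2, -2.4]
grip_width: 0.487
finger_force: 25.0
```

>>> servo_tool(translation=[[0,0,0.05],[0,0,0.08],[0,0,0.08]], rot=[[0,0,0],[0,0,0],[0,0,0]])

```text
t: 13.9
tcp_pos: [0.541, 0.0446, 0.113]
tcp_rot: [3.141, 0.0, 2.264]
ft_force: [-0.4, -1.9, -0.2]
grip_width: 0.488
finger_force: 25.0
```

```bash
python3 -c "
from h import *
st()"
```

```text
t 13.9
joints [ 3.5300e-02 -1.2950e-01  1.8484e+00 -1.0000e-04  1.4225e+00 -6.5760e-01]
tcp_pos [0.541  0.0446 0.113 ]
tcp_rot [3.1415e+00 2.0000e-04 2.2638e+00]
ft_force [-0.4073 -1.8758 -0.2399]
moment [-0.2888  0.068   0.0149]
grip_width 0.488
finger_force 24.9745
```

The lens has dropped about 6.7 mm onto the entry floor. Now I turn forward, following the thread down.

>>> servo_tool(translation=[[-0.03,-0.025,0],[-0.03,-0.025,0.01],[-0.03,-0.025,0.02],[-0.03,-0.025,0.02]], rot=[[0,0,0.05],[0,0,0.1],[0,0,0.15],[0,0,0.15]])

```text
t: 14.3
tcp_pos: [0.5409, 0.0443, 0.1128]
tcp_rot: [3.141, 0.0, 2.113]
ft_force: [-0.2, -0.4, 0.5]
grip_width: 0.489
finger_force: 25.0
```

```bash
python3 -c "
from h import *
st()"
```

```text
t 14.3
joints [ 0.0347 -0.1296  1.8487 -0.      1.4222 -0.5075]
tcp_pos [0.5409 0.0443 0.1128]
tcp_rot [3.1414e+00 2.0000e-04 2.1129e+00]
ft_force [-0.1673 -0.3906  0.543 ]
moment [-0.2646  0.2076  0.0488]
grip_width 0.4891
finger_force 24.9756
```

>>> servo_tool(translation=[[0,0,0.01],[0,0,0.02],[0,0,0.03],[0,0,0.03]], rot=[[0,0,0.05],[0,0,0.1],[0,0,0.15],[0,0,0.15]])

```text
t: 14.7
tcp_pos: [0.541, 0.0442, 0.1126]
tcp_rot: [3.141, 0.0, 1.964]
ft_force: [0.1, -1.6, 1.8]
grip_width: 0.489
finger_force: 25.0
```

```bash
python3 -c "
from h import *
st()"
```

```text
t 14.7
joints [ 3.4600e-02 -1.2940e-01  1.8489e+00 -1.0000e-04  1.4216e+00 -3.5890e-01]
tcp_pos [0.541  0.0442 0.1126]
tcp_rot [3.1411e+00 2.0000e-04 1.9643e+00]
ft_force [ 0.1163 -1.5987  1.8448]
moment [-0.2722  0.0578  0.0091]
grip_width 0.4891
finger_force 24.9813
```

>>> servo_tool(translation=[[0,0,0],[0,0,0],[0,0,0],[0,0,0]], rot=[[0,0,0.05],[0,0,0.1],[0,0,0.15],[0,0,0.15]])

```text
t: 15.1
tcp_pos: [0.5408, 0.0444, 0.1121]
tcp_rot: [-3.141, -0.0, 1.815]
ft_force: [0.5, -0.4, -1.1]
grip_width: 0.485
finger_force: 25.0
```

```bash
python3 -c "
from h import *
st()"
```

```text
t 15.1
joints [ 3.4800e-02 -1.2910e-01  1.8494e+00  3.0000e-04  1.4214e+00 -2.0980e-01]
tcp_pos [0.5408 0.0444 0.1121]
tcp_rot [-3.1415e+00 -3.0000e-04  1.8153e+00]
ft_force [ 0.4863 -0.3812 -1.15  ]
moment [-0.0154 -0.013   0.0253]
grip_width 0.4852
finger_force 24.977
```

>>> servo_tool(translation=[[0,0,0.02],[0,0,0.04],[0,0,0.06],[0,0,0.06]], rot=[[0,0,0.05],[0,0,0.1],[0,0,0.15],[0,0,0.15]])

```text
t: 15.5
tcp_pos: [0.5408, 0.0444, 0.1114]
tcp_rot: [-3.141, -0.0, 1.666]
ft_force: [-0.1, -0.6, -2.7]
grip_width: 0.484
finger_force: 25.0
```

```bash
python3 -c "
from h import *
st()"
```

```text
t 15.5
joints [ 3.4700e-02 -1.2860e-01  1.8501e+00  2.0000e-04  1.4205e+00 -6.0300e-02]
tcp_pos [0.5408 0.0444 0.1114]
tcp_rot [-3.1413e+00 -2.0000e-04  1.6658e+00]
ft_force [-0.1355 -0.5564 -2.681 ]
moment [-0.0394  0.0187  0.0197]
grip_width 0.4844
finger_force 24.9738
```

>>> servo_tool(translation=[[0,0,0.03],[0,0,0.06],[0,0,0.09],[0,0,0.09]], rot=[[0,0,0.05],[0,0,0.1],[0,0,0.15],[0,0,0.15]])

```text
t: 15.9
tcp_pos: [0.5408, 0.0443, 0.1107]
tcp_rot: [-3.141, -0.0, 1.516]
ft_force: [0.3, 0.0, -2.4]
grip_width: 0.485
finger_force: 25.0
```

```bash
python3 -c "
from h import *
st()"
```

```text
t 15.9
joints [ 3.4700e-02 -1.2810e-01  1.8509e+00  1.0000e-04  1.4190e+00  8.9300e-02]
tcp_pos [0.5408 0.0443 0.1107]
tcp_rot [-3.1414e+00 -1.0000e-04  1.5161e+00]
ft_force [ 0.2909  0.0306 -2.3602]
moment [-0.0613  0.0571 -0.0218]
grip_width 0.4849
finger_force 24.9753
```

>>> servo_tool(translation=[[0,0,0.03],[0,0,0.06],[0,0,0.08],[0,0,0.08]], rot=[[0,0,0.05],[0,0,0.1],[0,0,0.1],[0,0,0.1]])

```text
t: 16.3
tcp_pos: [0.5409, 0.0443, 0.1101]
tcp_rot: [3.142, -0.0, 1.417]
ft_force: [-0.7, 0.2, -0.3]
grip_width: 0.487
finger_force: 25.0
```

```bash
python3 -c "
from h import *
st()"
```

```text
t 16.3
joints [ 0.0347 -0.1277  1.8516  0.      1.4177  0.1881]
tcp_pos [0.5409 0.0443 0.1101]
tcp_rot [ 3.1415e+00 -1.0000e-04  1.4174e+00]
ft_force [-0.6884  0.2213 -0.2596]
moment [-0.1046  0.1943  0.0174]
grip_width 0.4874
finger_force 24.9773
```

>>> servo_tool(translation=[[0,0,0],[0,0,0.02],[0,0,0.02]], rot=[[0,0,0.05],[0,0,0.1],[0,0,0.1]])

```text
t: 16.6
tcp_pos: [0.5409, 0.0442, 0.1099]
tcp_rot: [-3.142, 0.0, 1.315]
ft_force: [-1.3, -0.3, -0.1]
grip_width: 0.484
finger_force: 25.0
```

```bash
python3 -c "
from h import *
st()"
```

```text
t 16.6
joints [ 3.4600e-02 -1.2760e-01  1.8517e+00 -1.0000e-04  1.4175e+00  2.9010e-01]
tcp_pos [0.5409 0.0442 0.1099]
tcp_rot [-3.1416e+00  1.0000e-04  1.3153e+00]
ft_force [-1.333  -0.2704 -0.0821]
moment [-0.1446  0.2833  0.0436]
grip_width 0.4839
finger_force 24.9689
```

>>> servo_tool(translation=[[0,-0.03,0],[0,-0.03,0.02],[0,-0.03,0.02]], rot=[[0,0,0.05],[0,0,0.1],[0,0,0.1]])

```text
t: 16.9
tcp_pos: [0.5406, 0.0442, 0.1098]
tcp_rot: [3.141, 0.0, 1.216]
ft_force: [-0.7, -0.8, 1.9]
grip_width: 0.484
finger_force: 25.0
```

```bash
python3 - <<'E'
from h import *
st()
im,d=ctrl.get_image('scene')
cv2.imwrite('pics/s3.png',cv2.resize(im[130:220,160:260,::-1],None,fx=6,fy=6,interpolation=cv2.INTER_CUBIC))
E
```

```text
t 16.9
joints [ 3.4700e-02 -1.2820e-01  1.8524e+00 -2.0000e-04  1.4172e+00  3.8980e-01]
tcp_pos [0.5406 0.0442 0.1098]
tcp_rot [3.1414e+00 1.0000e-04 1.2158e+00]
ft_force [-0.745  -0.8263  1.8997]
moment [-0.2228  0.3929  0.0107]
grip_width 0.4837
finger_force 24.9744
```

View pics/s3.png

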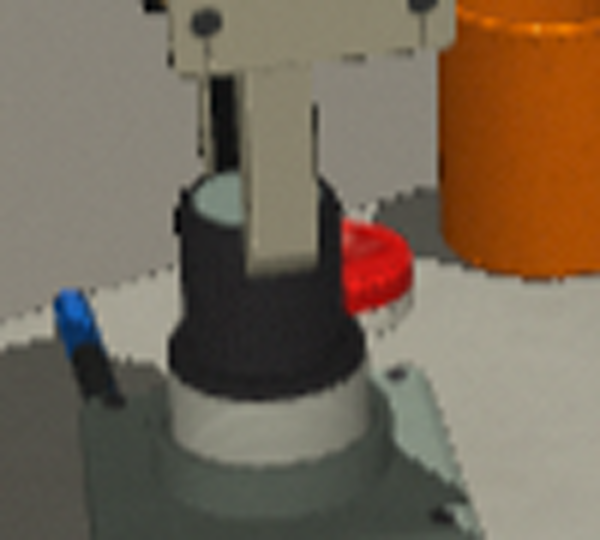

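The flange (edge at about y=385 in the crop) looks flush on the collar rim with no visible gap. I nudge it slightly further, relax the push, and check the torque.

>>> servo_tool(translation=[[0,0,-0.02],[0,0,-0.02],[0,0,-0.02]], rot=[[0,0,0.03],[0,0,0.05],[0,0,0.05]])

```text
t: 17.25
tcp_pos: [0.5407, 0.0443, 0.1099]
tcp_rot: [3.141, -0.0, 1.165]
ft_force: [-1.0, -1.9, 1.0]
grip_width: 0.49
finger_force: 25.0
```

```bash
python3 -c "
from h import *
st()"
```

```text
t 17.25
joints [ 3.4800e-02 -1.2820e-01  1.8523e+00 -1.0000e-04  1.4172e+00  4.4050e-01]
tcp_pos [0.5407 0.0443 0.1099]
tcp_rot [ 3.1412 -0.      1.1651]
ft_force [-0.9838 -1.9     1.048 ]
moment [-0.3332  0.1707  0.0564]
grip_width 0.49
finger_force 24.9824
```

>>> servo_tool(translation=[[-0.03,0.01,0],[-0.03,0.01,0],[-0.03,0.01,0]], rot=[[0,0,0],[0,0,0],[0,0,0]])

```text
t: 17.55
tcp_pos: [0.5406, 0.0441, 0.1099]
tcp_rot: [3.141, -0.0, 1.164]
ft_force: [-0.5, -0.6, 2.3]
grip_width: 0.487
finger_force: 25.0
```

>>> servo_tool(translation=[[0,0,0],[0,0,0],[0,0,0],[0,0,0],[0,0,0],[0,0,0],[0,0,0],[0,0,0]], rot=[[0,0,0],[0,0,0],[0,0,0],[0,0,0],[0,0,0],[0,0,0],[0,0,0],[0,0,0]], jaw=1.0)

```text
t: 18.35
tcp_pos: [0.5406, 0.044, 0.1098]
tcp_rot: [3.142, -0.0, 1.164]
ft_force: [0.8, -0.1, -0.8]
grip_width: 1.0
finger_force: 0.0
```

>>> servo_tool(translation=[[0,0,-1],[0,0,-3],[0,0,-6],[0,0,-9],[0,0,-12],[0,0,-12],[0,0,-12]], rot=[[0,0,0],[0,0,0],[0,0,0],[0,0,0],[0,0,0],[0,0,0],[0,0,0]])

```text
t: 19.05
tcp_pos: [0.5407, 0.044, 0.2307]
tcp_rot: [3.14, -0.001, 1.164]
ft_force: [-0.0, 0.3, 0.4]
grip_width: 0.999
finger_force: 0.0
```

```bash
python3 - <<'E'
from h import *
st()
im,d=ctrl.get_image('scene')
o=ctrl.outline_of('scene','lens')[0]; p=cloud('scene',d,o['region'])
zt=p[p[:,2]>np.percentile(p[:,2],98)-.004]; print(o['conf'],'top z',np.median(zt[:,2]),np.percentile(p[:,2],[2,50,98]))
A=np.c_[zt[:,:2]-zt[:,:2].mean(0),np.ones(len(zt))]; print('tilt',np.linalg.lstsq(A,zt[:,2],rcond=None)[0])
cv2.imwrite('pics/s4.png',cv2.resize(im[130:220,160:260,::-1],None,fx=6,fy=6,interpolation=cv2.INTER_CUBIC))
E
```

```text
t 19.05
joints [ 0.0342 -0.1795  1.701  -0.      1.6186  0.4412]
tcp_pos [0.5407 0.044  0.2307]
tcp_rot [ 3.1403e+00 -6.0000e-04  1.1638e+00]
ft_force [-0.0298  0.2946  0.3515]
moment [-0.0819  0.1109  0.0136]
grip_width 0.999
finger_force 0.0
0.84 top z 0.1258574272889949 [0.07667133 0.10575865 0.12683783]
tilt [ 0.01935819 -0.01309769  0.12571927]
```

View pics/s4.png

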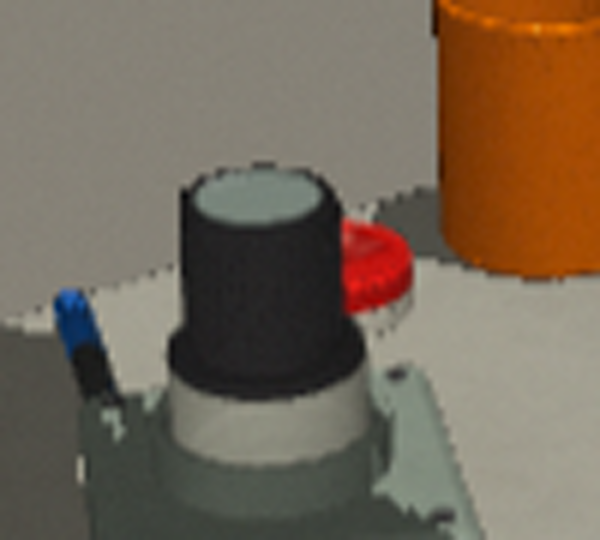

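The lens stands upright with its flange flush on the collar. Its top measures 0.1259 m against 0.126 m expected.

```bash
python3 -c "
from plant import ctrl
print(ctrl.close_job())"
```

```text
the job is handed in; nothing more can be done
None
```

The lens is screwed into the collar with its flange flush on the rim; it dropped into the thread before any forward turning, the gripper has let go and moved clear, and the job was handed in at about 19 s of robot time.

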